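Clamp the sample bottles on the bench shaker and free its platform

ROBOT

A 6-joint arm with a two-finger parallel gripper is mounted at the origin on the work surface. World frame = base frame: x ahead of the robot, y to its left, z up, the work surface at z = 0. Lengths are in m, angles in rad, forces in N, time in s.
With the tool pointing down it reaches from about 0.35 to 0.725 m from the base axis. Payload 6 kg.
Tool frame: the origin (TCP) lies midway between the tips of the shut fingers; the grasp point (between the pads) lies 19 mm behind it; z points along the fingers, x is the direction in which the jaws open and shut, and the axes are right-handed (so a half turn about z gives the same grasp; the last joint's range is limited). The gripper opens to 85 mm and grips with 20 to 120 N. Pads are 22 mm wide; open, the fingers measure 114 mm over their backs; the gripper's body (76 mm by 85 mm) begins 54 mm behind the grasp point. The pads swing forward as they close: fully open they stand 13 mm farther back than shut.
Start: joints at [-0.856, 0.04, 0.085, 0, -1.615, -0.334], TCP at [0.223, -0.557, 0.231] pointing down, gripper open.
Joint ranges: [-2.56, 2.56], [-1.29, 2.01], [-1.08, 1.49], [-3.29, 1.98], [-2.81, -0.18], [-2.99, 2.99]. Speed limits (rad/s): [2.57, 2.57, 3.01, 3.14, 3.14, 3.14].

INTERFACE

Orientations are given as a 3x3 rotation matrix whose columns are the frame's x, y, z axes.
In Python, from bench import * gives the robot as it stands. Calls block until the motion is done:
- movep(position, orientation): joint-space move of the TCP to a pose.
- move_linear(position, ori=None, velocity=0.15, threshold=None): straight line of the TCP; ori=None keeps the orientation; velocity is the mean speed in m/s. With threshold (N) it stops when the force on the tool has changed by that much, and returns True; else False.
- movej(angles): joint-space move.
- gripper_to(opening, grasp_force=None): opening from 0.0 (shut) to 1.0 (fully open); grasp_force is the grip in N (None keeps the last); returns when the fingers have stopped.
- pause(seconds).
- solve_ik(position, orientation): joint angles nearest the present ones, or None.
- get_obs(): the state.
- camera(name): name is "scene" or "top" or "wrist"; returns a dict with "frame" (420x560x3 uint8, blue, green, red), "camera_matrix" (3x3 intrinsics, pixels), "view" (4x4, takes a point from world to camera coordinates); the wrist camera has in their place "tool_from_camera" (4x4, takes a point from camera to tool coordinates, whose origin is the TCP and whose axes are the tool frame's). Camera axes: x right, y down, z forward; pixel columns grow to the right and rows downward; lengths in m; the calibration is good to about 2 mm. The wrist camera is an equidistant fisheye: a pixel r from the principal point sees the ray r / f radians off the axis. A picture is of the moment at which its call begins: read the wrist's pose just before it. There is no depth.
A pose or a line that the arm cannot do raises Unreachable and nothing moves.
- hand_in(): hands the job in, once; it reports no verdict.
The state is a dict: "t": time; "q": joint angles; "qvel": joint speeds; "tau": joint torques, N m; "position": TCP position; "tcp_rot": TCP orientation; "ft_force": force on the tool from outside, world axes, zero at the start; "moment": the same for the moment, N m; "width": opening from 0.0 (shut) to 1.0 (fully open).
Only numpy, scipy, OpenCV 4.12 (cv2) and the standard library are available. Lean on these libraries where they do the work, as an engineer would, in place of code of your own. Each camera call takes 0.05 s, during which the arm holds its last target. There are 200 camera calls.

TASK

Get the bench shaker ready to run: with its platform still pinned, loosen the wing screw on the clamp bar's collar, slide the bar well back from the fence, and stand every blue-capped sample bottle upright in the row between fence and bar. Slide the bar up so that it holds all the bottles against the fence and tighten the wing screw again. Only then draw the red-knobbed lock pin straight up out of its bore and hang it upright by its flange in the parking notch beside it; leave the amber bottle, the flask and the beaker where they stand.

Things in the scene. Friction and masses are not known exactly. Their poses are not given: they have to be found in the camera images.
- shaker: Bench shaker, white housing 240 mm deep (x), 330 mm wide (y), 70 mm high; it stays put. Origin at bench level under the housing's centre; x points from the front panel (robot side) to the back, z up. The platform lies above it. On the front face: control panel at +y, lock-bore block near the middle (y -35 mm), parking bracket at y -125 mm.
- platform: Aluminium platform 200 (x) by 330 mm (y) with black rubber mat; origin at the centre of the mat's top, 92 mm above the bench, axes as the shaker's. Pinned by the lock pin; unpinned it sways up to 12 mm along y (2 N). Two guide rods along x, 12 mm thick, 34 mm above the mat, at y = +/-145 mm; their end posts reach 43 mm above the mat. Bottles stand at y from -110 to +110 mm, 60 to 62 mm apart.
- fence_middle (a point): Middle of the fixed fence, a grey round bar 14 mm thick along the platform's y, 34 mm above the mat at platform x = -62 mm; its face towards the bottles is at x = -55 mm. This point is on its axis.
- clamp_bar (a joint): Grey clamp bar, 14 mm thick, parallel to the fence and 34 mm above the mat, sliding on the guide rods; value = clear gap in m between fence and bar, 0 to 0.090, growing towards the platform's +x. At the start it is 0.030, too narrow for a bottle. With the screw loose it slides with 2 to 4 N and stays where left; screw tight: held fast. It can be slid by holding the wing screw.
- bar_middle (a point): Centre of the clamp bar, half way along it, on its axis; platform x = -48 mm + gap.
- wing_screw (a joint): Set screw with black and orange wings, upright on the dark hub collar (34 mm thick, 36 mm long) at the bar's +y end. Value = angle in rad, 0 = tight at its stop, up to 1.7; grows anticlockwise seen from above (loosening). It starts to grip below about 0.4 and is tight below 0.2; above 0.5 the collar is free. Turns with 0.2 to 0.3 N m and stays where left.
- wing_grip (a point): On the wing screw's axis, in the middle of its wings, 174 mm above the bench, 13 mm further along platform x than the bar's axis. The wings are a bar 46 mm long, 10 mm thick and 26 mm high, its length along this point's own x axis, which turns with the screw (at value 0 it lies 0.3 rad anticlockwise of the platform's x). The collar's top is 31 mm below this point.
- lock_pin: Lock pin, 90 g: steel shank 10 mm thick, 62 mm long, then a flange 30 mm across and 5 mm thick, then a red knob 20 mm across from 70 to 104 mm above the tip. Origin at the tip, z up along the pin. At the start its flange rests on the platform's lug and its shank goes down into the bore block, tip 30 mm above the bench; raised by 65 mm it is clear.
- lock_bore (a point): Centre of the lock bore (13 mm wide) at the top of the bore block on the housing's front, 78 mm above the bench; the platform's lug above it is 8 mm thick with its top 92 mm above the bench.
- notch (a point): Parking notch: where the pin's axis goes when parked, at the top face (78 mm above the bench) of the bracket on the housing's front. The bracket is an 8 mm plate, 50 by 50 mm, with a slot 15 mm wide, closed 10 mm beyond this point towards the shaker's -y, open towards +y (mouth 22 mm from here). The flange rests on the plate; the parked pin's tip is 16 mm above the bench.
- bottle1: Sample bottle: white body 54 mm across and 68 mm high, blue screw cap 39 mm across from 76 to 98 mm above the base; about 0.16 kg, weight low down, so it stays upright when slid; origin at the centre of its base, z up. Two to four of these bottles are present (None: absent); they start on the bench.
- bottle2: Sample bottle: white body 54 mm across and 68 mm high, blue screw cap 39 mm across from 76 to 98 mm above the base; about 0.16 kg, weight low down, so it stays upright when slid; origin at the centre of its base, z up. Two to four of these bottles are present (None: absent); they start on the bench.
- bottle3: Sample bottle: white body 54 mm across and 68 mm high, blue screw cap 39 mm across from 76 to 98 mm above the base; about 0.16 kg, weight low down, so it stays upright when slid; origin at the centre of its base, z up. Two to four of these bottles are present (None: absent); they start on the bench.
- bottle4: Sample bottle: white body 54 mm across and 68 mm high, blue screw cap 39 mm across from 76 to 98 mm above the base; about 0.16 kg, weight low down, so it stays upright when slid; origin at the centre of its base, z up. Two to four of these bottles are present (None: absent); they start on the bench.
- amber_bottle: Bystander: amber bottle with black cap, 72 mm across, 130 mm high; origin at its base.
- flask: Bystander: greenish conical flask, 84 mm across the base, 112 mm high; origin at its base.
- beaker: Bystander: pale glass beaker, 68 mm across, 75 mm high; origin at its base.

How it is judged:
On the way, in this order (a step that is already met when the one before it is completed fails the run):
1. the wing screw is loosened, the platform still pinned (value of joint wing_screw above 0.5 rad and z of lock_pin in the frame of shaker between 0.02 and 0.048 m and horizontal distance between lock_pin and lock_bore below 0.012 m), for 0.1 s.
2. the clamp bar is slid back, wide enough for the bottles (value of joint clamp_bar above 0.061 m and z of lock_pin in the frame of shaker between 0.02 and 0.048 m and horizontal distance between lock_pin and lock_bore below 0.012 m), for 0.2 s.
3. every bottle stands upright on the mat between fence and bar, the platform still pinned (x of bottle1 in the frame of platform between -0.034 and 0.012 m and y of bottle1 in the frame of platform between -0.125 and 0.125 m and z of bottle1 in the frame of platform between -0.006 and 0.006 m and angle between each of bottle1, bottle2, bottle3, bottle4's own z axis and vertical below 0.12 rad and x of bottle2 in the frame of platform between -0.034 and 0.012 m and y of bottle2 in the frame of platform between -0.125 and 0.125 m and z of bottle2 in the frame of platform between -0.006 and 0.006 m and x of bottle3 in the frame of platform between -0.034 and 0.012 m and y of bottle3 in the frame of platform between -0.125 and 0.125 m and z of bottle3 in the frame of platform between -0.006 and 0.006 m and x of bottle4 in the frame of platform between -0.034 and 0.012 m and y of bottle4 in the frame of platform between -0.125 and 0.125 m and z of bottle4 in the frame of platform between -0.006 and 0.006 m and z of lock_pin in the frame of shaker between 0.02 and 0.048 m and horizontal distance between lock_pin and lock_bore below 0.012 m), for 0.2 s.
4. the bar holds the bottles against the fence and the wing screw is tight, the platform still pinned (x of bottle1 in the frame of platform between -0.034 and -0.0215 m and y of bottle1 in the frame of platform between -0.125 and 0.125 m and z of bottle1 in the frame of platform between -0.006 and 0.006 m and angle between each of bottle1, bottle2, bottle3, bottle4's own z axis and vertical below 0.12 rad and x of bottle2 in the frame of platform between -0.034 and -0.0215 m and y of bottle2 in the frame of platform between -0.125 and 0.125 m and z of bottle2 in the frame of platform between -0.006 and 0.006 m and x of bottle3 in the frame of platform between -0.034 and -0.0215 m and y of bottle3 in the frame of platform between -0.125 and 0.125 m and z of bottle3 in the frame of platform between -0.006 and 0.006 m and x of bottle4 in the frame of platform between -0.034 and -0.0215 m and y of bottle4 in the frame of platform between -0.125 and 0.125 m and z of bottle4 in the frame of platform between -0.006 and 0.006 m and value of joint clamp_bar below 0.0575 m and value of joint wing_screw below 0.2 rad and z of lock_pin in the frame of shaker between 0.02 and 0.048 m and horizontal distance between lock_pin and lock_bore below 0.012 m), for 0.2 s.
5. the lock pin is drawn right out of the bore (z of lock_pin in the frame of shaker above 0.088 m), for 0.1 s.
At the end, for the whole second after the job is handed in: Every bottle present stands upright (within 0.12 rad) on the mat, within about 6 mm of touching the fence, the gap is under 57.5 mm, the wing screw is below 0.2 rad, and the lock pin hangs upright (within 0.15 rad) and at rest in the parking notch with its flange on the bracket (within 6 mm) (x of bottle1 in the frame of platform between -0.034 and -0.0215 m and y of bottle1 in the frame of platform between -0.125 and 0.125 m and z of bottle1 in the frame of platform between -0.006 and 0.006 m and angle between each of bottle1, bottle2, bottle3, bottle4's own z axis and vertical below 0.12 rad and x of bottle2 in the frame of platform between -0.034 and -0.0215 m and y of bottle2 in the frame of platform between -0.125 and 0.125 m and z of bottle2 in the frame of platform between -0.006 and 0.006 m and x of bottle3 in the frame of platform between -0.034 and -0.0215 m and y of bottle3 in the frame of platform between -0.125 and 0.125 m and z of bottle3 in the frame of platform between -0.006 and 0.006 m and x of bottle4 in the frame of platform between -0.034 and -0.0215 m and y of bottle4 in the frame of platform between -0.125 and 0.125 m and z of bottle4 in the frame of platform between -0.006 and 0.006 m and value of joint clamp_bar below 0.0575 m and value of joint wing_screw below 0.2 rad and x of lock_pin in the frame of shaker between -0.153 and -0.137 m and y of lock_pin in the frame of shaker between -0.131 and -0.104 m and z of lock_pin in the frame of shaker between 0.01 and 0.022 m and angle between lock_pin's own z axis and vertical below 0.15 rad and linear speed of each of lock_pin, bottle1, bottle2, bottle3, bottle4 below 0.02 m/s).
It fails at once if the amber bottle is knocked over or moved by more than 30 mm (distance of amber_bottle from where it was at the start of the episode above 0.03 m or angle between amber_bottle's own z axis and vertical above 0.4 rad).
It fails at once if the conical flask is knocked over or moved by more than 30 mm (distance of flask from where it was at the start of the episode above 0.03 m or angle between flask's own z axis and vertical above 0.4 rad).
It fails at once if the beaker is knocked over or moved by more than 30 mm (distance of beaker from where it was at the start of the episode above 0.03 m or angle between beaker's own z axis and vertical above 0.4 rad).
Of bottle1, bottle2, bottle3, bottle4 only 2 to 4 are there at a start; the rules pass over those that are not, and their reading is None.
At some moment in a run one of bottle1, bottle2, bottle3, bottle4 may be knocked a few centimetres aside while the robot is not near it.
It also fails if it takes over 210 s, if anything falls off the work surface, if the arm or the gripper's body presses on something with over 40 N, if the wrist force passes 120 N, or if a joint passes its speed limit or range.

## Working session

There is one attempt and no reset: what is moved stays moved. The work goes in short steps, each a Python script; the robot and the scene stay as the last script left them, time stands still between calls to the robot, and variables do not carry over. Pictures are saved under pics/ and viewed, about 12 in all and at most 16, crops included, and the job is handed in when it is done.

```bash
ls; mkdir -p pics; python3 - <<'E'
from bench import *
import cv2,numpy as np
for n in ["scene","top"]:
    c=camera(n); cv2.imwrite(f"pics/{n}0.png",c["frame"]); print(n,c["camera_matrix"].round(1).tolist(),c["view"].round(4).tolist())
c=camera("wrist");print(c["camera_matrix"],c["tool_from_camera"].round(4).tolist());print(get_obs()["t"])
E
```

```text
pics
scene [[430.1, 0.0, 278.7], [0.0, 430.1, 207.8], [0.0, 0.0, 1.0]] [[0.8509, 0.5253, -0.0034, -0.4842], [0.355, -0.5798, -0.7334, -0.1046], [-0.3872, 0.6228, -0.6798, 1.1594], [0.0, 0.0, 0.0, 1.0]]
top [[434.4, 0.0, 285.5], [0.0, 434.4, 210.0], [0.0, 0.0, 1.0]] [[0.0046, -0.9999, -0.0129, 0.0096], [-0.9815, -0.002, -0.1916, 0.604], [0.1916, 0.0136, -0.9814, 1.1217], [0.0, 0.0, 0.0, 1.0]]
[[325.1922621    0.         280.17661964]
 [  0.         325.1922621  211.93454758]
 [  0.           0.           1.        ]] [[1.0, -0.0015, -0.0014, -0.0004], [0.0018, 0.9504, 0.3109, -0.0801], [0.0009, -0.3109, 0.9504, -0.1426], [0.0, 0.0, 0.0, 1.0]]
0.15
```

View pics/scene0.png

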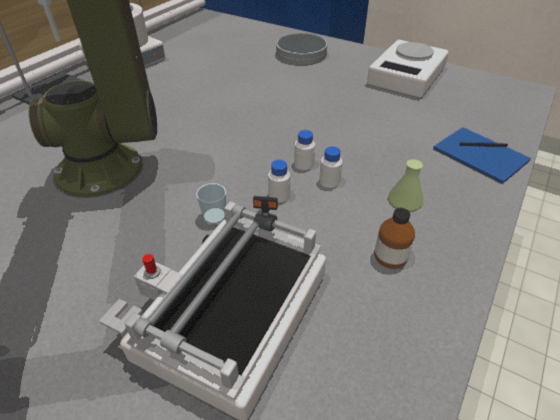

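View pics/top0.png

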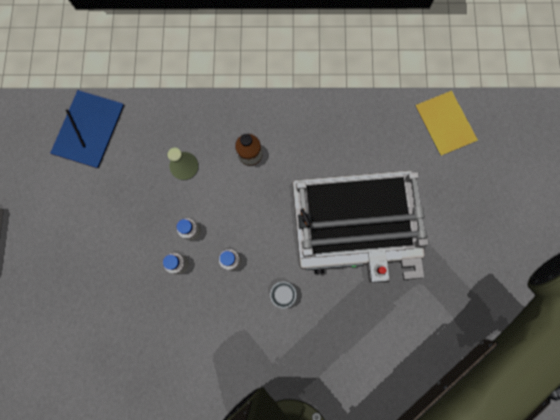

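Three blue-capped bottles at about (229,259), (186,228) and (172,263) in the top view. The wing screw is at (305,220), the red knob at (381,270) and the notch at (410,268).

```bash
cat > h.py <<'E'
from bench import *
import cv2,numpy as np
def ray(c,uv):
    K,V=np.array(c["camera_matrix"]),np.array(c["view"]);d=np.linalg.inv(K)@[uv[0],uv[1],1]
    return -V[:3,:3].T@V[:3,3],V[:3,:3].T@d
def atz(c,uv,z):
    o,d=ray(c,uv);return o+d*(z-o[2])/d[2]
def proj(c,p):
    V=np.array(c["view"]);q=np.array(c["camera_matrix"])@(V[:3,:3]@p+V[:3,3]);return q[:2]/q[2]
def blobs(f,kind,amin=8):
    b,g,r=[f[...,i].astype(int) for i in range(3)]
    m={"blue":(b>120)&(b>2*r)&(b>1.6*g),"red":(r>90)&(r>3*g)&(r>3*b),"orange":(r>90)&(r>1.6*g)&(g>1.3*b)&(r<3.9*g)}[kind].astype(np.uint8)
    n,l,s,ce=cv2.connectedComponentsWithStats(m)
    return [(ce[i].round(1).tolist(),s[i].tolist()) for i in range(1,n) if s[i][4]>=amin]
E
python3 - <<'E'
from h import *
for n in ["top","scene"]:
    c=camera(n)
    for k in ["blue","red","orange"]:
        for ce,s in blobs(c["frame"],k): print(n,k,ce,s,atz(c,ce,{"blue":.098,"red":.134,"orange":.174}[k])[:2].round(4))
    if n=="top":
        im=cv2.resize(c["frame"][165:285,290:430],None,fx=5.5,fy=5,interpolation=cv2.INTER_CUBIC);cv2.imwrite("pics/c1.png",cv2.resize(c["frame"][165:285,290:430],None,fx=5,fy=5,interpolation=cv2.INTER_CUBIC))
E
```

```text
top blue [183.8, 226.0] [177, 220, 14, 13, 140] [0.5532 0.2767]
top blue [227.7, 256.7] [222, 252, 12, 13, 91] [0.4736 0.1594]
top blue [170.0, 261.4] [164, 256, 14, 13, 122] [0.461  0.3078]
top red [381.3, 270.0] [379, 268, 6, 5, 28] [ 0.4391 -0.2264]
scene blue [305.3, 134.3] [299, 130, 14, 9, 92] [0.4621 0.3037]
scene blue [332.2, 151.0] [325, 147, 15, 9, 110] [0.5538 0.2737]
scene blue [278.7, 164.6] [271, 160, 16, 10, 124] [0.4712 0.1591]
scene red [149.0, 263.0] [143, 254, 13, 19, 163] [ 0.4523 -0.2378]
scene orange [256.9, 202.7] [254, 200, 7, 6, 39] [ 0.551  -0.0468]
scene orange [272.1, 204.2] [269, 202, 7, 6, 37] [ 0.5773 -0.0355]
scene orange [396.1, 227.6] [392, 225, 8, 6, 13] [0.7941 0.0262]
scene orange [402.0, 234.7] [390, 224, 22, 20, 111] [0.8088 0.0152]
scene orange [400.2, 229.0] [398, 227, 6, 5, 8] [0.8014 0.0266]
scene orange [384.0, 230.9] [382, 228, 5, 8, 13] [0.7791 0.0076]
```

View pics/c1.png

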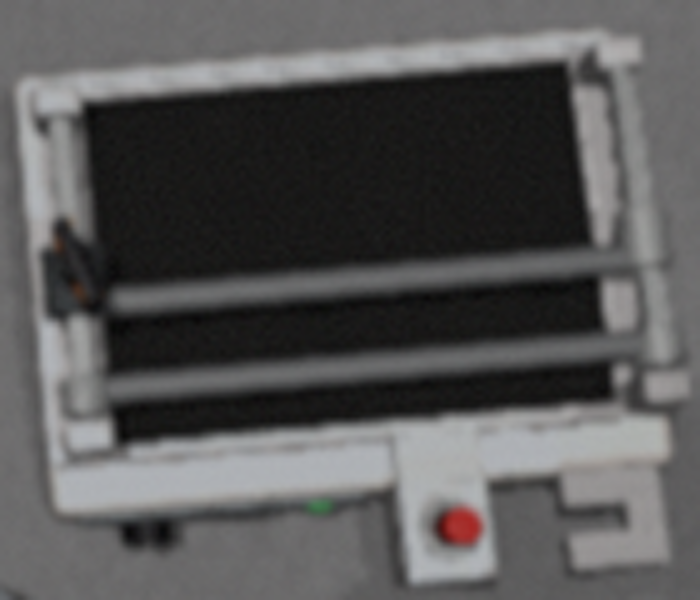

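The crop shows the fence from (112,388) to (640,347), the bar from (112,298) to (640,260), and the rods at the left and right. The knob is at (460,525), the wing screw at (75,268) and the end of the notch slot near (628,515). Next I fit the shaker pose.

```bash
python3 - <<'E'
from h import *
from scipy.optimize import least_squares
c=camera("top"); s=camera("scene")
P=lambda u,v,z: atz(c,((u-2)/5+290,(v-2)/5+165),z)[:2]
# (world, shaker x or None, y or None)
D=[(P(112,388,.126),-.062,None),(P(640,347,.126),-.062,None),(P(112,298,.126),-.018,None),(P(640,260,.126),-.018,None),
(P(62,150,.126),None,.145),(P(85,400,.126),None,.145),(P(625,100,.126),None,-.145),(P(655,340,.126),None,-.145),
(atz(c,(381.3,270),.134)[:2],-.145,-.035),(P(628,515,.078),None,-.135),(P(598,515,.078),-.145,None),(P(75,268,.18),-.005,.145)]
D.append((atz(s,(264.5,203.4),.174)[:2],-.005,.145)); D.append((atz(s,(149,263),.118)[:2],-.147,-.035))
def res(p):
    a=p[2];R=np.array([[np.cos(a),-np.sin(a)],[np.sin(a),np.cos(a)]]);o=[]
    for w,x,y in D:
        q=R.T@(w-p[:2])
        if x is not None:o.append(q[0]-x)
        if y is not None:o.append(q[1]-y)
    return o
r=least_squares(res,[.55,-.2,0],loss="soft_l1",f_scale=.003);print(r.x.round(4),(np.array(res(r.x))*1000).round(1))
def tri(a,b):
    (o,d),(p,e)=ray(c,a),ray(s,b);A=np.c_[d,-e];t=np.linalg.lstsq(A,p-o,rcond=None)[0];return ((o+d*t[0]+p+e*t[1])/2).round(4)
print(tri((183.8,226),(332.2,151)),tri((227.7,256.7),(278.7,164.6)),tri((170,261.4),(305.3,134.3)),tri((381.3,270),(149,263)))
o=get_obs();print(o["tcp_rot"].round(3),o["position"])
E
```

```text
[ 0.5812 -0.1814  0.0828] [-0.3 -0.8  1.4 -0.6  0.2 -0.4 -1.3  0.5 -0.4  2.   2.1  2.3 -4.   1.3
 -0.5 -3.7  2.2 -1.5]
[0.553  0.2769 0.0959] [0.4727 0.1586 0.0992] [0.4606 0.3081 0.0953] [ 0.4399 -0.2297  0.1179]
[[-0.372  0.928 -0.   ]
 [ 0.928  0.372  0.   ]
 [ 0.    -0.    -1.   ]] [ 0.22297116 -0.55692606  0.23103195]
```

```bash
cat >> h.py <<'E'
S=np.array([.5812,-.1814,.0828])
def sw(x,y): # shaker -> world xy
    c,s=np.cos(S[2]),np.sin(S[2]);return np.array([S[0]+c*x-s*y,S[1]+s*x+c*y])
def ws(p):
    c,s=np.cos(S[2]),np.sin(S[2]);d=np.array(p[:2])-S[:2];return np.array([c*d[0]+s*d[1],-s*d[0]+c*d[1]])
def Rd(a): # tool down, jaws along world angle a
    return np.array([[np.cos(a),np.sin(a),0],[np.sin(a),-np.cos(a),0],[0,0,-1.]])
def wcam():
    o=get_obs();c=camera("wrist");return o,c
def watz(oc,uv,z):
    o,c=oc;K=c["camera_matrix"];T=np.array(c["tool_from_camera"]);v=np.array([(uv[0]-K[0,2]),(uv[1]-K[1,2])]);r=np.hypot(*v);th=r/K[0,0]
    d=np.r_[v/max(r,1e-9)*np.sin(th),np.cos(th)];d=o["tcp_rot"]@T[:3,:3]@d;p=o["position"]+o["tcp_rot"]@T[:3,3]
    return p+d*(z-p[2])/d[2]
def go(xy,z,a): movep([xy[0],xy[1],z],Rd(a))
def lin(xy,z,a=None,v=.1,th=None): return move_linear([xy[0],xy[1],z],None if a is None else Rd(a),velocity=v,threshold=th)
E
python3 - <<'E'
from h import *
w=np.array([.564,-.0385])
a=.383-np.pi/2
for b in (a,a+np.pi): print(b,solve_ik([*w,.27],Rd(b)), solve_ik([*w,.155],Rd(b+.8)))
go(w,.27,a+np.pi); gripper_to(.5)
oc=wcam();print(get_obs()["t"],get_obs()["q"].round(2))
for ce,s in blobs(oc[1]["frame"],"orange"): print(ce,s,watz(oc,ce,.187)[:2].round(4))
cv2.imwrite("pics/w1.png",oc[1]["frame"])
E
```

```text
-1.1877963267948966 [ 0.28684863 -0.04422991  0.07098875  0.         -1.68601499  1.6669477 ] [ 0.28684863 -0.04733593 -0.14096571  0.         -1.47716655  2.4669477 ]
1.9537963267948966 [ 0.28684863 -0.04422991  0.07098875  0.         -1.68601499 -1.47464496] [ 0.28684863 -0.04733593 -0.14096571  0.         -1.47716655 -0.67464496]
3.1167 [ 0.29 -0.04  0.07 -0.   -1.69 -1.47]
[319.1, 356.6] [301, 348, 33, 17, 385] [0.6766 0.0449]
```

View pics/w1.png

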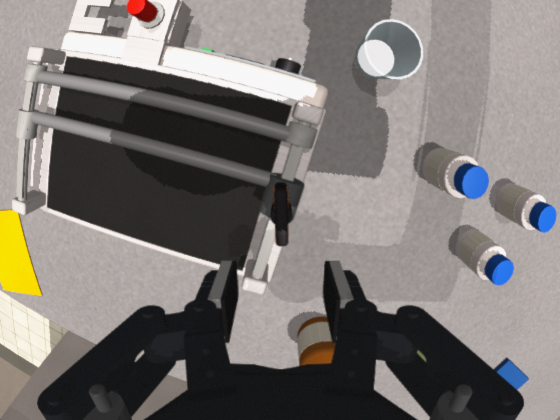

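The wrist view shows the wing bar from (281,186) to (282,243), centre (281,214). The fence runs (45,77) to (285,131), the bar (45,122) to (268,177), and the knob is at (144,10).

```bash
python3 - <<'E'
from h import *
oc=wcam()
for n,uv,z in [("wing a",(281,187),.187),("wing b",(282,242),.187),("fence1",(45,77),.126),("fence2",(285,131),.126),("bar1",(45,122),.126),("bar2",(268,177),.126)]:
    p=watz(oc,uv,z);print(n,p[:2].round(4),ws(p).round(4))
E
```

```text
wing a [ 0.5409 -0.0479] [-0.0292  0.1364]
wing b [ 0.5801 -0.0314] [0.0113 0.1496]
fence1 [ 0.531 -0.316] [-0.0612 -0.13  ]
fence2 [ 0.5063 -0.0579] [-0.0644  0.1293]
bar1 [ 0.5767 -0.3008] [-0.0144 -0.1186]
bar2 [ 0.5504 -0.0566] [-0.0204  0.1269]
```

```bash
python3 - <<'E'
from h import *
w=np.array([.5625,-.0392]);a=.385+np.pi/2
go(w,.20,a); print(lin(w,.155,v=.05,th=15)); 
gripper_to(0.0,40);o=get_obs();print(o["width"],o["ft_force"].round(1),o["moment"].round(2),o["t"])
for d in (.2,.4,.6,.85):
    move_linear([*w,.155],Rd(a+d),velocity=.03);o=get_obs();print(d,o["t"],o["ft_force"].round(1),o["moment"].round(2),o["width"])
E
```

```text
False
0.1105263733477439 [-1.1  0.2  1.9] [0.2  0.37 0.22] 4.9917
0.2 5.3417 [ 0.1 -0.1  1.6] [-0.33  0.02  0.29] 0.10677545082846777
0.4 5.6917 [ 1.  -1.6  2.4] [-0.71 -0.5   0.17] 0.10986474896972184
0.6 6.0417 [ 1.4 -2.   1.5] [-0.64 -0.63  0.23] 0.10656674719389012
0.85 6.4417 [ 1.8 -0.8  2.8] [-0.68 -0.56  0.14] 0.10746115204465523
```

```bash
python3 - <<'E'
from h import *
o=get_obs();p=o["position"];d=np.array([np.cos(.085),np.sin(.085),0])*.05
print(move_linear(p+d,velocity=.05,threshold=25));o=get_obs();print(o["position"]-p,o["ft_force"].round(1),o["moment"].round(2))
gripper_to(.5);move_linear(get_obs()["position"]+[0,0,.1]);
c=camera("top");print(get_obs()["t"])
for ce,s in blobs(c["frame"],"blue"): print(ce,atz(c,ce,.098)[:2].round(4))
# move aside above first bottle for an unobstructed view
go((.4725,.159),.28,.085)
c=camera("top");cv2.imwrite("pics/c2.png",cv2.resize(c["frame"][140:310,150:430],None,fx=2.8,fy=2.8,interpolation=cv2.INTER_CUBIC))
oc=wcam();b=blobs(oc[1]["frame"],"blue",60)
for ce,s in b: print("w",ce,s,watz(oc,ce,.094)[:2].round(4))
E
```

```text
False
[ 5.09254063e-02  4.57837895e-03 -1.69513034e-05] [1.2 0.2 3.3] [-0.07 -0.42 -0.1 ]
8.875
[87.2, 128.4] [0.8232 0.5558]
[168.1, 261.3] [0.4612 0.3127]
w [280.7, 41.6] [262, 24, 38, 36, 1082] [0.4606 0.3067]
w [370.3, 81.7] [353, 64, 36, 37, 1026] [0.5541 0.2763]
w [278.6, 184.2] [261, 167, 37, 36, 1034] [0.4706 0.1606]
```

View pics/c2.png

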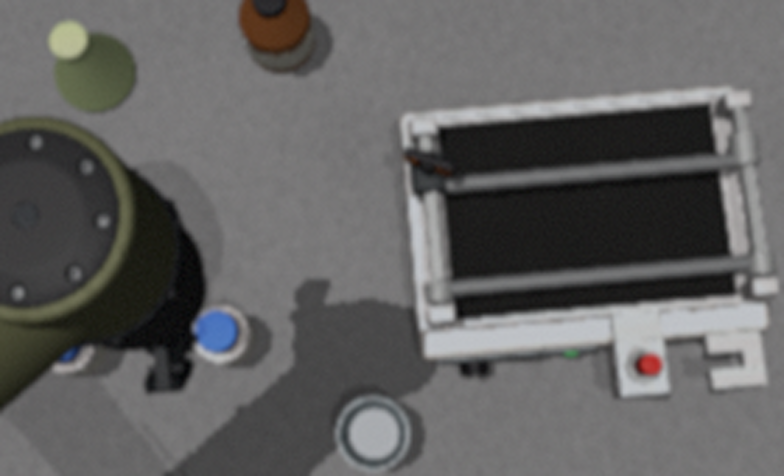

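```bash
cat >> h.py <<'E'
def find(near,z=.094):
    oc=wcam();b=[watz(oc,ce,z)[:2] for ce,s in blobs(oc[1]["frame"],"blue",60)]
    b=[p for p in b if np.hypot(*(p-near))<.07];return min(b,key=lambda p:np.hypot(*(p-near))) if b else None
def pick(near,a):
    gripper_to(.85); go(near,.28,a); p=find(near)
    go(p,.2,a); p2=find(p); print("at",p.round(4),p2.round(4))
    print("touch",lin(p2,.066,v=.1,th=12)); gripper_to(0,35);o=get_obs();print("w",o["width"],o["position"].round(4),o["ft_force"].round(1))
    lin(p2,.30,v=.25)
def place(x,y,a):
    q=sw(x,y); go(q,.30,a); lin(q,.19,v=.15); print("touch",lin(q,.155,v=.03,th=4)); o=get_obs();print(o["position"].round(4),o["ft_force"].round(1),o["width"])
    gripper_to(.75); lin(q,.29,v=.2)
E
python3 - <<'E'
from h import *
a=.085
pick(np.array([.4706,.1606]),a); place(-.018,-.07,a)
oc=wcam();cv2.imwrite("pics/w2.png",oc[1]["frame"]);print(get_obs()["t"])
E
```

```text
at [0.4707 0.1606] [0.4708 0.1603]
touch False
w 0.4456547146067966 [0.4713 0.1605 0.067 ] [-0.9 -0.5  4.5]
touch True
[ 0.5689 -0.2527  0.159 ] [0.3 0.2 3.6] 0.448577529894614
23.2917
```

View pics/w2.png

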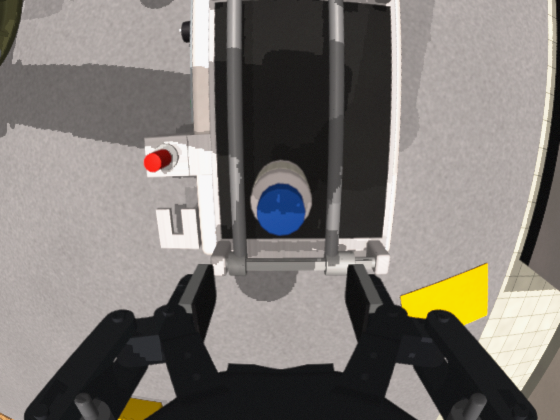

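The first bottle stands upright on the mat at (281,200), between the fence (236) and the bar (333). On to the other two.

```bash
python3 - <<'E'
from h import *
a=.085
oc=wcam()
print("cap1 shaker",ws(find(sw(-.018,-.07),.186)).round(4))
for n,uv,z in [("fence",(236,160),.126),("fence",(234,40),.126),("bar",(335,60),.126),("rodend",(236,265),.126),("slotend",(178,235),.078),("knob",(156,161),.134)]: print(n,ws(watz(oc,uv,z)).round(4))
pick(np.array([.554,.2765]),a); place(-.018,0,a); print(get_obs()["t"])
pick(np.array([.4608,.307]),a); place(-.018,.07,a); print(get_obs()["t"])
q=sw(-.018,-.0);go(q+[-.05,0],.38,a)
oc=wcam();cv2.imwrite("pics/w3.png",oc[1]["frame"])
for ce,s in blobs(oc[1]["frame"],"blue",40): print(ce,s,ws(watz(oc,ce,.186)).round(4))
E
```

```text
cap1 shaker [-0.0187 -0.0705]
fence [-0.0615 -0.0379]
fence [-0.0621  0.0768]
bar [0.031  0.0576]
rodend [-0.0662 -0.1488]
slotend [-0.1436 -0.135 ]
knob [-0.1396 -0.0356]
at [0.5536 0.2762] [0.5536 0.2758]
touch False
w 0.44115431542984285 [0.5541 0.276  0.067 ] [ 0.5 -0.4  4. ]Traceback (most recent call last):
  File "<stdin>", line 6, in <module>
  File "h.py", line 39, in place
    q=sw(x,y); go(q,.30,a); lin(q,.19,v=.15); print("touch",lin(q,.155,v=.03,th=4)); o=get_obs();print(o["position"].round(4),o["ft_force"].round(1),o["width"])
               ~~^^^^^^^^^
  File "h.py", line 28, in go
    def go(xy,z,a): movep([xy[0],xy[1],z],Rd(a))
                    ~~~~~^^^^^^^^^^^^^^^^^^^^^^^
bench.Unreachable: the arm cannot take that pose within its joint ranges
```

```bash
python3 - <<'E'
from h import *
print(get_obs()["position"],get_obs()["q"].round(3))
for y in (-.07,0,.07):
  for a in (.085,.085-np.pi,-.2,.3):
    for z in (.3,.25,.19,.155):
      r=solve_ik([*sw(-.018,y),z],Rd(a));print(y,round(a,2),z,None if r is None else r.round(2))
E
```

```text
[0.55309361 0.2758507  0.29768518] [ 7.860e-01  1.100e-01  2.800e-01 -1.000e-03 -1.744e+00  2.441e+00]
-0.07 0.09 0.3 [-0.1   0.12  0.29  0.   -1.75 -2.96]
-0.07 0.09 0.25 [-0.1   0.1   0.19  0.   -1.65 -2.96]
-0.07 0.09 0.19 [-0.1   0.1   0.07  0.   -1.54 -2.96]
-0.07 0.09 0.155 [-0.1   0.1   0.01  0.   -1.48 -2.96]
-0.07 -3.06 0.3 [-0.1   0.12  0.29  0.   -1.75  0.18]
-0.07 -3.06 0.25 [-0.1   0.1   0.19  0.   -1.65  0.18]
-0.07 -3.06 0.19 [-0.1   0.1   0.07  0.   -1.54  0.18]
-0.07 -3.06 0.155 [-0.1   0.1   0.01  0.   -1.48  0.18]
-0.07 -0.2 0.3 None
-0.07 -0.2 0.25 None
-0.07 -0.2 0.19 None
-0.07 -0.2 0.155 None
-0.07 0.3 0.3 [-0.1   0.12  0.29  0.   -1.75 -2.74]
-0.07 0.3 0.25 [-0.1   0.1   0.19  0.   -1.65 -2.74]
-0.07 0.3 0.19 [-0.1   0.1   0.07  0.   -1.54 -2.74]
-0.07 0.3 0.155 [-0.1   0.1   0.01  0.   -1.48 -2.74]
0 0.09 0.3 None
0 0.09 0.25 None
0 0.09 0.19 None
0 0.09 0.155 None
0 -3.06 0.3 [ 0.02  0.04  0.21  0.   -1.74  0.06]
0 -3.06 0.25 [ 0.02  0.02  0.1   0.   -1.65  0.06]
0 -3.06 0.19 [ 0.02  0.02 -0.01  0.   -1.54  0.06]
0 -3.06 0.155 [ 0.02  0.02 -0.07  0.   -1.48 
[... 286 characters left out ...]
0.   -1.65 -2.87]
0 0.3 0.19 [ 0.02  0.02 -0.01  0.   -1.54 -2.87]
0 0.3 0.155 [ 0.02  0.02 -0.07  0.   -1.48 -2.87]
0.07 0.09 0.3 None
0.07 0.09 0.25 None
0.07 0.09 0.19 None
0.07 0.09 0.155 None
0.07 -3.06 0.3 [ 0.15 -0.02  0.15  0.   -1.74 -0.07]
0.07 -3.06 0.25 [ 0.15 -0.04  0.04  0.   -1.65 -0.07]
0.07 -3.06 0.19 [ 0.15 -0.04 -0.07  0.   -1.54 -0.07]
0.07 -3.06 0.155 [ 0.15 -0.04 -0.13  0.   -1.48 -0.07]
0.07 -0.2 0.3 [ 0.15 -0.02  0.15  0.   -1.74  2.79]
0.07 -0.2 0.25 [ 0.15 -0.04  0.04  0.   -1.65  2.79]
0.07 -0.2 0.19 [ 0.15 -0.04 -0.07  0.   -1.54  2.79]
0.07 -0.2 0.155 [ 0.15 -0.04 -0.13  0.   -1.48  2.79]
0.07 0.3 0.3 None
0.07 0.3 0.25 None
0.07 0.3 0.19 None
0.07 0.3 0.155 None
```

```bash
python3 - <<'E'
from h import *
a=.085-np.pi
place(-.018,0,a); print(get_obs()["t"])
pick(np.array([.4608,.307]),a); place(-.018,.07,a); print(get_obs()["t"])
go(sw(-.018,0)+[0,.06],.38,a)
oc=wcam();cv2.imwrite("pics/w3.png",oc[1]["frame"])
for ce,s in blobs(oc[1]["frame"],"blue",40): print(ce,s,ws(watz(oc,ce,.186)).round(4))
E
```

```text
touch True
[ 0.5631 -0.183   0.159 ] [1.1 0.4 3.6] 0.4455114046455415
36.6333
at [0.4608 0.3066] [0.4608 0.3069]
touch False
w 0.4454891767615486 [0.461  0.3071 0.067 ] [-0.8 -0.8  6. ]
touch True
[ 0.5573 -0.1133  0.159 ] [-1.1  0.4  3.1] 0.4440839463307602
46.7917
[285.9, 61.6] [268, 44, 37, 36, 1037] [-0.0186 -0.07  ]
[285.6, 127.3] [268, 110, 37, 36, 1044] [-0.0184 -0.0018]
[287.3, 190.6] [268, 178, 35, 32, 652] [-0.0204  0.0654]
[136.7, 410.2] [119, 398, 40, 22, 535] [0.245  0.4644]
```

View pics/w3.png

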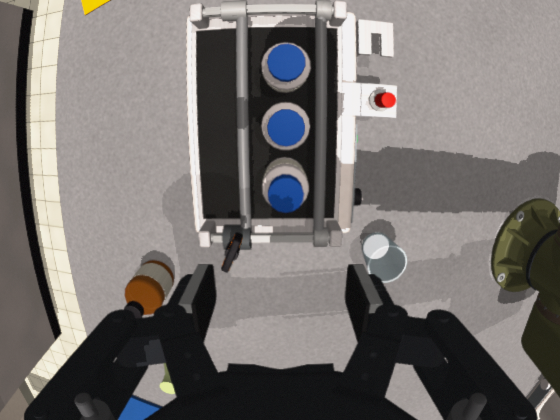

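All three bottles are upright in the row: caps at (286,62), (286,127) and (287,191), wing at (232,250). Now I slide the bar up and tighten.

```bash
python3 - <<'E'
from h import *
w=np.array([.6123,-.035]);a=2.806
gripper_to(.5);go(w,.25,a);print(lin(w,.155,v=.08,th=12));gripper_to(0,60);o=get_obs();print(o["width"],o["ft_force"].round(1),o["position"].round(4))
p=o["position"];d=np.array([np.cos(.085),np.sin(.085),0])
print(move_linear(p-d*.032,velocity=.03,threshold=14));o=get_obs();f=o["position"];print("travel",(p-f).round(4),np.dot(p-f,d),o["ft_force"].round(1),o["t"])
E
```

```text
False
0.1072353842680471 [-0.2 -0.3  1.5] [ 0.6126 -0.0351  0.1555]
True
travel [ 0.0259  0.0018 -0.    ] 0.025985286484743433 [3.1 0.7 0.8] 50.925
```

```bash
python3 - <<'E'
from h import *
o=get_obs();d=np.array([np.cos(.085),np.sin(.085),0])
t=o["position"]-d*.0012
print(move_linear(t,velocity=.02,threshold=25));print(get_obs()["position"].round(4),get_obs()["ft_force"].round(1))
for s in (.2,.4,.6,.75,.85,.95):
    print(s,move_linear(t,Rd(2.806-s),velocity=.03));o=get_obs();print(o["ft_force"].round(1),o["moment"].round(2),o["position"].round(4))
E
```

```text
False
[ 0.5864 -0.0366  0.1556] [ 8.4 -0.  -0.1]
0.2 False
[ 6.6 -0.4  0.6] [ 0.3  -2.33 -0.2 ] [ 0.5862 -0.0364  0.1556]
0.4 False
[6.1 1.4 0.1] [ 0.59 -1.91 -0.24] [ 0.5859 -0.0363  0.1555]
0.6 False
[4.5 2.9 1.5] [ 0.83 -1.54 -0.14] [ 0.5858 -0.0361  0.1555]
0.75 False
[4.4 2.  1.3] [ 0.83 -1.53 -0.1 ] [ 0.5857 -0.0363  0.1556]
0.85 False
[4.1 2.9 0.9] [ 0.85 -1.53 -0.16] [ 0.5856 -0.0366  0.1556]
0.95 False
[4.8 2.3 1.8] [ 0.81 -1.55  1.78] [ 0.5857 -0.0366  0.1557]
```

The moment rose to 1.8 N m at the end, so the screw is against its stop. I release and inspect.

```bash
python3 - <<'E'
from h import *
gripper_to(.5);p=get_obs()["position"];lin(p[:2],.27,v=.15)
a=.085-np.pi
go(sw(-.06,-.0)+[0,.03],.36,a)
oc=wcam();cv2.imwrite("pics/w4.png",oc[1]["frame"])
for k,z in (("blue",.186),("red",.134)):
  for ce,s in blobs(oc[1]["frame"],k,40): print(k,ce,s,ws(watz(oc,ce,z)).round(4))
print(get_obs()["t"])
E
```

```text
blue [248.6, 89.0] [229, 71, 40, 38, 1151] [-0.0275 -0.0703]
blue [254.0, 155.2] [231, 140, 39, 38, 674] [-0.032  -0.0054]
blue [249.5, 229.8] [234, 211, 36, 34, 755] [-0.0256  0.0725]
blue [136.9, 417.3] [132, 414, 13, 6, 50] [0.1913 0.4279]
red [354.7, 122.0] [345, 115, 19, 15, 213] [-0.1424 -0.0376]
55.8083
```

View pics/w4.png

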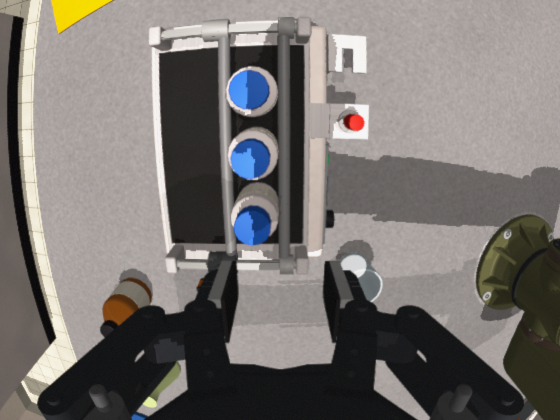

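The bar holds the bottles against the fence (cap x about -0.027). The knob is at (355,122) and the notch near (350,52). Next I look closely at the pin and notch.

```bash
python3 - <<'E'
from h import *
a=.085+np.pi/2
gripper_to(.5);go(sw(-.145-.06,-.08),.24,a)
oc=wcam();f=oc[1]["frame"]
for ce,s in blobs(f,"red",40): print(ce,s,ws(watz(oc,ce,.134)).round(4))
for x,y,z in [(-.145,-.125,.078),(-.145,-.035,.134)]:
    # project by search
    from scipy.optimize import fsolve
    w=sw(x,y);print("pred",fsolve(lambda uv:watz(oc,uv,z)[:2]-w,[280.,250.]).round(1))
cv2.imwrite("pics/w5.png",cv2.resize(f[120:330,140:420],None,fx=2.8,fy=2.8,interpolation=cv2.INTER_CUBIC))
E
```

```text
[321.3, 273.3] [319, 267, 5, 14, 48] [-0.1465 -0.0447]
pred [237.4 248.2]
pred [332.1 274.7]
```

View pics/w5.png

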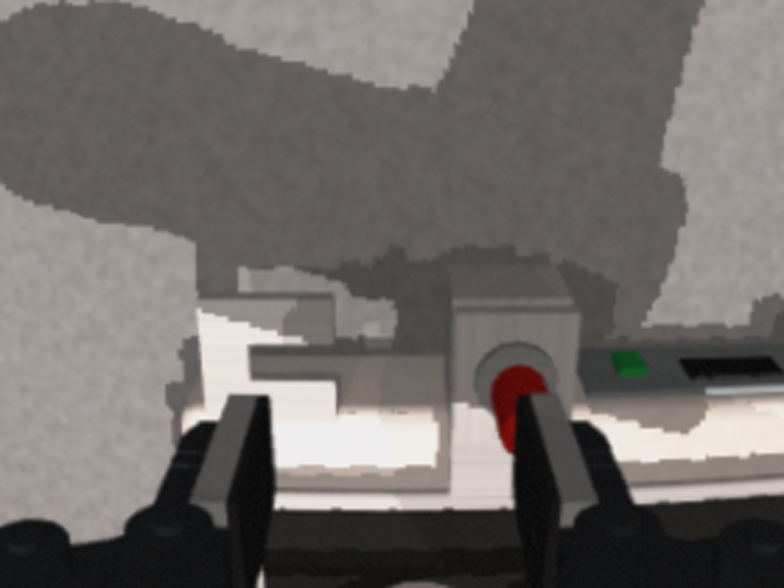

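The slot is closed at crop (249,363), and the flange centre is near crop (515,382).

```bash
python3 - <<'E'
from h import *
oc=wcam();g=lambda u,v,z: ws(watz(oc,(140+(u+.9-.5)/2.8,120+(v+.9-.5)/2.8),z)).round(4)
print("slot closed top/bot",g(249,347,.078),g(249,379,.078),"plate",g(198,296,.078),g(334,293,.078))
print("flange L,R,top",g(474,382,.097),g(557,382,.097),g(515,342,.097))
E
```

```text
slot closed top/bot [-0.1494 -0.1334] [-0.1363 -0.1342] plate [-0.1694 -0.1513] [-0.1709 -0.1015]
flange L,R,top [-0.1448 -0.052 ] [-0.1445 -0.0225] [-0.16   -0.0384]
```

```bash
python3 - <<'E'
from h import *
a=.085+np.pi/2
q=sw(-.1448,-.0365);go(q,.19,a);print(lin(q,.101,v=.08,th=10));gripper_to(0,40)
o=get_obs();print(o["width"]*85,o["position"].round(4),o["ft_force"].round(1))
print(lin(q,.186,v=.08,th=15));o=get_obs();print(o["position"].round(4),o["ft_force"].round(1),o["width"],o["t"])
c=camera("scene");cv2.imwrite("pics/s6.png",cv2.resize(c["frame"][130:400,60:420],None,fx=2.2,fy=2.2,interpolation=cv2.INTER_CUBIC))
E
```

```text
False
18.86826933416609 [ 0.4402 -0.2299  0.1016] [-0.   0.1  1.4]
False
[ 0.4396 -0.2296  0.1853] [-0.7  0.5 -2. ] 0.21897248586732854 60.55
```

View pics/s6.png

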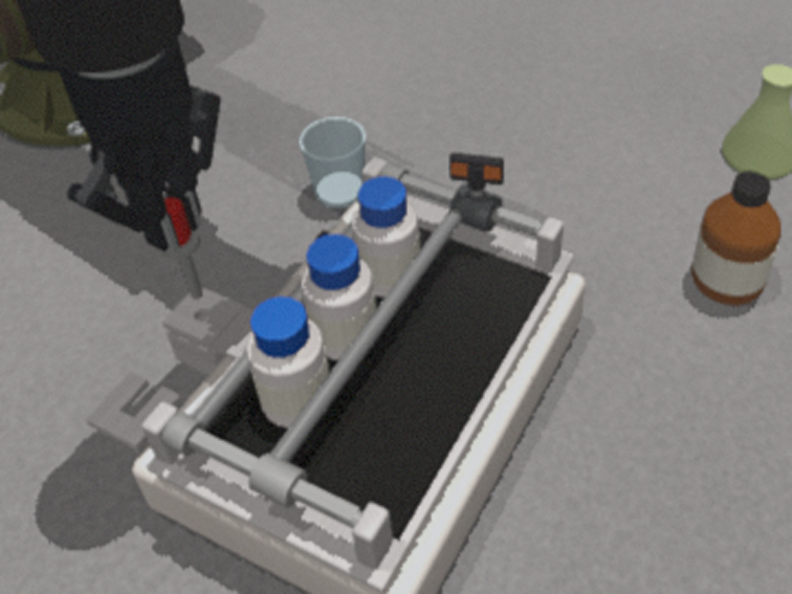

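The pin is clear of the bore, held upright, with the bottles and bar as before. Now I park it.

```bash
python3 - <<'E'
from h import *
q=sw(-.1442,-.1195)
lin(q,.186,v=.1);lin(q,.160,v=.1);pause(.3)
h=lin(q,.084,v=.03,th=4);o=get_obs();print(h,o["position"].round(4),o["ft_force"].round(1),o["moment"].round(2),o["t"])
c=camera("scene");cv2.imwrite("pics/s7.png",cv2.resize(c["frame"][210:360,80:280],None,fx=4,fy=4,interpolation=cv2.INTER_CUBIC))
E
```

```text
True [ 0.4474 -0.3124  0.0876] [0.3 0.8 4.9] [ 0.24  0.04 -0.1 ] 64.45
```

View pics/s7.png

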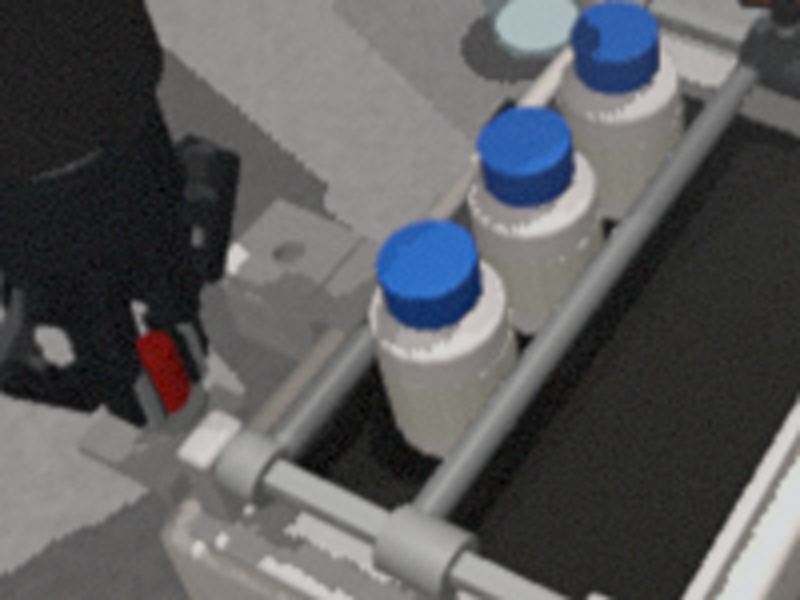

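Contact came at TCP z 0.0876, which matches the expected 0.087 for the flange on the plate. I release and check.

```bash
python3 - <<'E'
from h import *
gripper_to(.3);p=get_obs()["position"];lin(p[:2],.2,v=.08);gripper_to(.5)
a=.085-np.pi
go(sw(-.08,.0)+[0,.03],.36,a);pause(.3)
oc=wcam();c=camera("scene");t=camera("top")
for k,z in (("blue",.186),("red",.120)):
  for ce,s in blobs(oc[1]["frame"],k,40): print(k,ce,s,ws(watz(oc,ce,z)).round(4))
A=cv2.resize(oc[1]["frame"][20:300,130:420],None,fx=1.35,fy=2*1.0,interpolation=cv2.INTER_CUBIC)
A=cv2.resize(oc[1]["frame"][20:300,130:410],(400,400),interpolation=cv2.INTER_CUBIC);B=cv2.resize(c["frame"][190:360,80:280],(400,340),interpolation=cv2.INTER_CUBIC)
B=cv2.copyMakeBorder(B,0,60,0,0,cv2.BORDER_CONSTANT);cv2.imwrite("pics/f8.png",np.hstack([A,B]));print(get_obs()["t"])
E
```

```text
blue [226.5, 89.4] [209, 72, 39, 39, 1035] [-0.0263 -0.0713]
blue [225.1, 156.1] [211, 141, 38, 39, 576] [-0.0234 -0.0055]
blue [232.6, 227.8] [215, 211, 36, 35, 976] [-0.0279  0.0699]
red [336.6, 53.3] [329, 46, 16, 16, 184] [-0.1432 -0.1191]
68.225
```

View pics/f8.png

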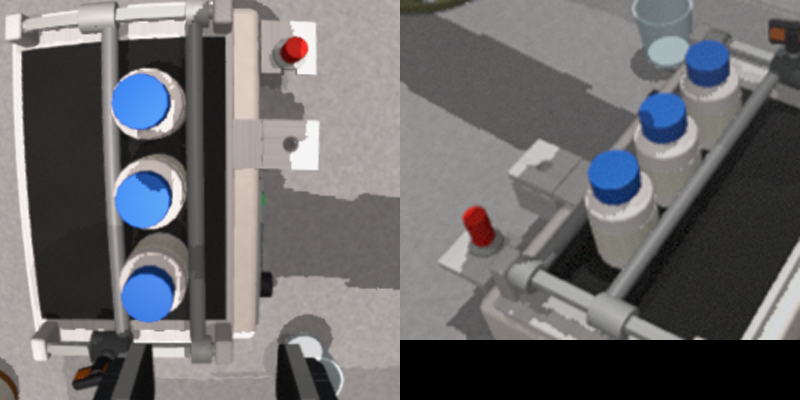

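```bash
python3 -c "
from bench import *
print(hand_in())"
```

```text
the job is handed in; nothing more can be done
None
```

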